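# Mount the T-stake in the bayonet stake holder

### The arm

A 6-joint arm with a two-finger parallel gripper is mounted at the origin on the work surface. World frame = base frame: x ahead of the robot, y to its left, z up, the work surface at z = 0. Lengths are in m, angles in rad, forces in N, time in s.
With the tool pointing down it reaches from about 0.225 to 0.875 m from the base axis. Payload 3.4 kg.
Tool frame: the origin (TCP) lies midway between the tips of the shut fingers; the grasp point (between the pads) lies 19 mm behind it (manip.grasp_offset is the distance from the TCP to the grasp point, in m); x points along the fingers, y is the direction in which the jaws open and shut, and the axes are right-handed (so a half turn about x gives the same grasp; the last joint's range is limited). The gripper opens to 85 mm and grips with 20 to 120 N. Pads are 22 mm wide; open, the fingers measure 114 mm over their backs; the gripper's body (76 mm by 85 mm) begins 54 mm behind the grasp point. The pads swing forward as they close: fully open they stand 13 mm farther back than shut.
Start: joints at [1.212, 0.276, 1.505, -0, 1.361, -0.121], TCP at [0.135, 0.559, 0.231] pointing down, gripper open.
Joint ranges: [-2.89, 2.89], [-0.75, 2.08], [0.22, 2.7], [-1.18, 4.32], [0.11, 2.71], [-2.7, 2.7]. Speed limits (rad/s): [2.57, 2.57, 3.14, 3.14, 3.14, 3.14].

### API

Orientations are given as a unit quaternion [w, x, y, z].
In Python, from rig import manip gives the robot as it stands.
- The arm moves only by the shell command python3 -m creep 'ROWS' [OPENING] [FORCE]. ROWS is a JSON object of lists of equal length, an entry for each row: "delta_pos": the shift along the tool's x, y, z in cm, a list of three; "dr": the turn, a rotation vector about the tool's x, y, z in rad, a list of three. In form: {"delta_pos": [[dx, dy, dz], ...], "dr": [[rx, ry, rz], ...]}. A call has 1 to 10 rows; each row is the pose to reach, as a shift and turn from the pose commanded when the call began, along the tool's axes at that moment; what a row does not reach only later rows make up. A row lasts 1/10 s, in which the tool goes at most 50 mm and 8.59 degrees, less where a joint would pass 70% of its speed; a pose out of reach is approached as far as the arm can. A call with a gripper value outside its range is refused whole. OPENING is the opening, from -1 (shut) to 1 (fully open), set as the call begins (- or left out, the last holds). The fingers move at their own pace and stop on an object; FORCE is the grip in N (left out, the last holds). Time passes only in rows, so rows that repeat a pose let the fingers close. It gives the time, the measured TCP pose, the force and the opening at its end, in the units of the state.
- manip.get_state(): the state, without advancing time (a new reading comes with each control period).
- manip.get_image(name): name is "scene" or "side" or "wrist"; returns a dict with "pixels" (420x560x3 uint8, blue, green, red), "depth" (420x560 float32, m along the optical axis (not along the pixel's ray), 0 where there is no reading), "intrinsics" (3x3 intrinsics, pixels), "k1" (the pictures are not rectified: a ray, as slopes to the right and down, at radius r is drawn at 1 + k1 r^2 times it, then the intrinsics apply), "rvec" (rotation vector, rad) and "tvec" (3), from world to camera coordinates, as OpenCV has them. Camera axes: x right, y down, z forward; pixel columns grow to the right and rows downward; lengths in m; the calibration is good to about 2 mm. A picture is of the moment at which its call begins.
- manip.sign_off(): hands the job in, once; it reports no verdict.
The state is a dict: "clock": time; "qpos": joint angles; "qd": joint speeds; "effort": joint torques, N m; "position": TCP position; "ee_rot": TCP orientation; "contact_force": force on the tool from outside, world axes, zero at the start; "moment": the same for the moment, N m; "width": finger opening in m.
Only numpy, scipy, OpenCV 4.12 (cv2) and the standard library are available. Lean on these libraries where they do the work, as an engineer would, in place of code of your own. Each camera call takes 0.05 s, during which the arm holds its last target. There are 200 camera calls.

### The job

Take the T-shaped steel stake out of the wooden rack and mount it in the green stake holder: ease its lugs into the holder's slots, push it down against the spring, twist it a quarter turn clockwise and let the spring lift it into its lock, then let go. Press and twist with a gentle hand, never forcing it, and leave everything else on the bench alone.

Things in the scene. Friction and masses are not known exactly. Their poses are not given: they have to be found in the camera images.
- stake_bar (a point): T-stake (small steel bench anvil, 0.6 kg), the thing to mount; stands upright in one of the two rack pockets. Head: dark bar 90 mm long, 26 mm wide, 26 mm tall, horn at its +x end, square heel at -x. This point: centre of the bar, over the shank's axis, 68 mm above the shank's foot; pinch here from above across the 26 mm width. x runs along the bar, z up the shank.
- stake_foot (a point): centre of the T-stake shank's underside, 68 mm below stake_bar, same axes. Round shank 28 mm in diameter, 55 mm from foot to bar; the foot is chamfered 3 mm. Two lugs stand out from the shank along +x and -x, under the ends of the bar: 46 mm from tip to tip, 9 mm wide, 12 to 20 mm above the foot.
- holder: green stake holder bolted to the bench: 120 mm square flange, upright round barrel 65 mm high, 64 mm across at the top. Origin on the bore's axis at bench level, z up. Yellow marks on its +x and -x sides show roughly where the slots are. The stake locks clockwise seen from above, a quarter turn (1.57 rad) on from the slots (hard stop 0.2 rad beyond); the other way is blocked. Fixed.
- bore_mouth (a point): centre of the steel bayonet collar's top face, 65 mm above the holder's origin, holder's axes. Bore 32 mm, two opposite slots 13 mm wide, 51 mm end to end, open above. The collar is clamped up to 0.6 rad either way from the marks (x axis), so find the slots by eye, or rest the lugs lightly on the collar and turn until they drop in. Lugs on the collar: bar centre 56 mm above.
- lock_point (a point): where the bar's centre is when locked: on the bore's axis, 106 mm above the holder's origin, holder's axes. With lugs in the slots a spring carries the stake 6 mm above this; push it 3 to 7 mm below this (7 is the bottom; about 11 N of push) so that the lugs pass under the lip, turn, then let it rise: the spring lifts the lugs into 19 mm wide pockets and they cannot turn back.
- rack: wooden block 100 x 250 x 38 mm with two rectangular pockets 52 mm (along its x) by 32 mm, 28 mm deep, at y = -65 and +65 mm, in which the two stakes stand, bars along the rack's x; origin at the centre of its underside. Fixed.
- dome_stake: the other stake in the rack: same shank, but a round mushroom head 48 mm across, 78 mm tall; origin at the centre of its underside. Leave it where it is.
- hammer: hammer lying on the bench; origin under its middle. Leave alone.
- cup: small copper cup, 68 mm across, 70 mm tall; origin at the centre of its underside. Leave alone.
- bowl: copper bowl, 140 mm across, 55 mm tall; origin at the centre of its underside. Leave alone.
- dish: flat brass dish, 110 mm across, 16 mm tall; origin at the centre of its underside. Leave alone.
- rivet_jar: amber glass jar with a steel cap, 56 mm across, 75 mm tall; origin at the centre of its underside. Leave alone.
- pot: copper mug with a side handle, 90 mm across, 60 mm tall; origin at the centre of its underside. Leave alone.
There are look-alikes about, which are no part of the job. Of the things that look like the holder, the middle-sized one is meant. Leave any orange look-alike of the part that bears stake_bar alone.

How it is judged:
On the way:
1. the stake's shank is in the holder, pushed down against the spring so far that the lugs are below the lip (horizontal distance between stake_bar and holder below 0.006 m and z of stake_bar in the frame of holder below 0.1035 m and angle between stake_bar's own z axis and vertical below 0.1 rad), for 0.1 s.
At the end, for the whole second after the job is handed in: The T-stake is locked in the holder, released, at rest: within 6 mm of the bore's axis, upright within 0.1 rad, bar across the yellow marks (within 0.9 rad of the holder's y axis), its centre 104.3 to 108.5 mm above the holder's origin (lifted by the spring into the pockets) (horizontal distance between stake_bar and holder below 0.006 m and z of stake_bar in the frame of holder between 0.1043 and 0.1085 m and angle between stake_bar's own z axis and vertical below 0.1 rad and angle between the x axis of stake_bar and the y axis of holder, either way round below 0.9 rad and linear speed of stake below 0.02 m/s); the robot touches nothing.
It fails at once if the stake is forced: more than 45 N between it and the holder (contact force between stake and holder above 45 N).
It fails at once if another thing on the bench is moved by more than 25 mm (distance of any of dome_stake, hammer, cup, bowl, dish, rivet_jar, pot from where it was at the start of the episode above 0.025 m).
It also fails if it takes over 72 s, if anything falls off the work surface, if the arm or the gripper's body presses on something with over 40 N, if the wrist force passes 120 N, or if a joint passes its speed limit or range.

## Working session

There is one attempt and no reset: what is moved stays moved. The work goes in short steps, Python scripts to look and compute and a shell command to move; the robot and the scene stay as the last step left them, time stands still between calls to the robot, and variables do not carry over. Pictures are saved under pics/ and viewed, about 8 in all and at most 12, crops included, and the job is handed in when it is done.

```bash
ls; mkdir -p pics; cat > h.py <<'E'
import numpy as np, cv2, pickle
from rig import manip
def grab(n,fn=None):
    im=manip.get_image(n); pickle.dump(im,open(f'pics/{fn or n}.pkl','wb')); cv2.imwrite(f'pics/{fn or n}.png',im['pixels']); return im
def load(n): return pickle.load(open(f'pics/{n}.pkl','rb'))
def rays(im,uv):
    K=np.array(im['intrinsics'],float); uv=np.atleast_2d(np.array(uv,float))
    d=np.c_[(uv[:,0]-K[0,2])/K[0,0],(uv[:,1]-K[1,2])/K[1,1]]
    s=d.copy()
    for _ in range(20): s=d/(1+im['k1']*(s**2).sum(1,keepdims=True))
    R=cv2.Rodrigues(np.array(im['rvec'],float))[0]; t=np.array(im['tvec'],float).ravel()
    return -R.T@t, np.c_[s,np.ones(len(s))]@R
def plane(im,uv,z):
    c,r=rays(im,uv); return c+r*((z-c[2])/r[:,2])[:,None]
def dep(im,uv):
    c,r=rays(im,uv); uv=np.atleast_2d(uv).astype(int); return c+r*im['depth'][uv[:,1],uv[:,0]][:,None]
def cloud(im):
    v,u=np.mgrid[0:420,0:560]; uv=np.c_[u.ravel(),v.ravel()]
    return dep(im,uv).reshape(420,560,3)
E
python3 -c "
from h import *
a=grab('scene');b=grab('side');w=grab('wrist')
for i in(a,b,w): print(i['intrinsics'],i['k1'],rays(i,[280,210]))
print(manip.get_state(),manip.grasp_offset)
cv2.imwrite('pics/both.png',cv2.resize(np.vstack([a['pixels'],b['pixels']]),(800,1200))[:0+1200][:600]) 
"
```

```text
pics
[[476.94989814   0.         276.11545804]
 [  0.         476.94989814 205.0476966 ]
 [  0.           0.           1.        ]] -0.004545894854619242 (array([ 0.95277874, -0.48653804,  1.09141011]), array([[-0.32194321,  0.41236076, -0.85234108]]))
[[446.22170917   0.         280.16097237]
 [  0.         446.22170917 212.82475585]
 [  0.           0.           1.        ]] -0.0642032923744743 (array([ 0.46324787, -1.13730646,  0.75662871]), array([[ 0.06551067,  0.87178761, -0.48552541]]))
[[295.28067757   0.         280.56359328]
 [  0.         295.28067757 207.11903335]
 [  0.           0.           1.        ]] 0.02086621670793642 (array([0.06164217, 0.57644577, 0.37304272]), array([[ 0.29479001, -0.07370018, -0.95276753]]))
{'clock': 0.15, 'qpos': array([ 1.21199669e+00,  2.76474412e-01,  1.50584231e+00,  3.95106013e-06,
        1.36068240e+00, -1.20975253e-01]), 'qd': array([-0.00133031, -0.00181967, -0.00344423, -0.00062003, -0.00069254,
       -0.00159056]), 'effort': array([ 3.09046140e-03, -4.17137325e+01, -2.46035528e+01, -1.81375449e-04,
        7.72122410e-03,  8.08065465e-06]), 'position': array([0.1353172 , 0.55845411, 0.23062434]), 'ee_rot': array([ 0.7019937 ,  0.08340317,  0.70223265, -0.08436857]), 'contact_force': array([-0.03045681, -0.14493783,  0.50980986]), 'moment': array([-0.04286853,  0.01663497,  0.0039386 ]), 'width': 0.08531730965911839} 0.0187
```

View pics/scene.png

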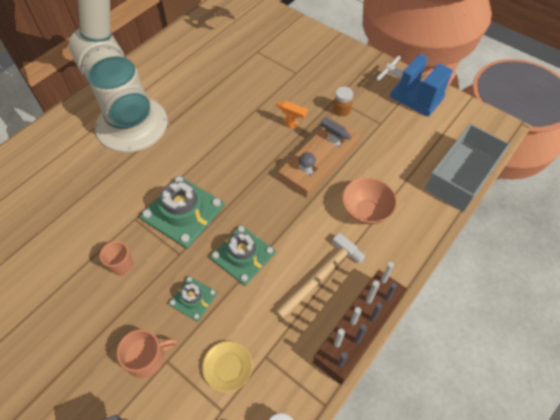

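View pics/side.png

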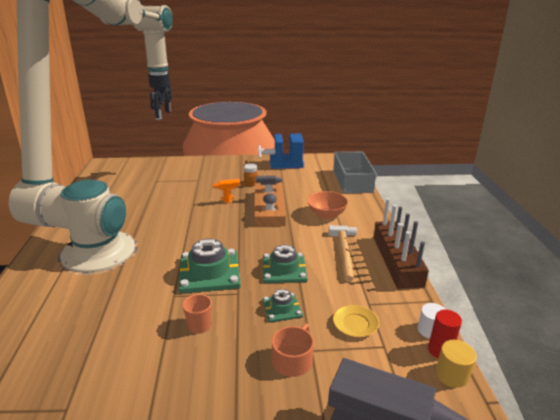

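The scene picture shows three green holders, at (180,205) large, (243,250) middle and (192,296) small. The middle one at (243,250) fits. The dark T-stake in the rack is at (335,130) and the orange look-alike, standing off the rack, is at (292,112). I'll confirm both in one crop and measure.

```bash
python3 -c "
from h import *
a=load('scene');b=load('side')
A=a['pixels'];B=b['pixels']
r=lambda I,x,y,w,h:cv2.resize(I[y:y+h,x:x+w],(400,300),interpolation=cv2.INTER_CUBIC)
cv2.imwrite('pics/crop1.png',np.vstack([np.hstack([r(A,203,219,80,60),r(A,280,110,80,60)]),np.hstack([r(B,245,235,80,60),r(B,230,165,80,60)])]))
for n,im in(('scene',a),('side',b)):
  P=cloud(im);hsv=cv2.cvtColor(im['pixels'],cv2.COLOR_BGR2HSV)
  g=cv2.inRange(hsv,(60,80,30),(90,255,200))
  k,l,s,c=cv2.connectedComponentsWithStats(g)
  for i in range(1,k):
    if s[i,4]>150:
      m=l==i;p=P[m];f=p[(p[:,2]<0.03)]
      print(n,c[i].round(),s[i,4],'ext',np.ptp(p,0).round(3),'med',np.median(p,0).round(3))
  if n=='scene':
    for u,v in [(243,246),(336,129),(305,160),(292,112),(243,243)]: print(u,v,P[v,u].round(4))
  else:
    for u,v in [(268,181),(284,255),(270,198)]: print(u,v,P[v,u].round(4))
"
```

```text
scene [110.  71.] 587 ext [0.996 0.538 0.884] med [ 0.004 -0.004  0.22 ]
scene [129. 111.] 693 ext [0.924 0.502 1.028] med [ 0.087 -0.039  0.145]
scene [205. 205.] 394 ext [0.622 0.438 1.079] med [ 0.389 -0.082  0.02 ]
scene [174. 223.] 1115 ext [0.682 0.358 1.079] med [ 0.37  -0.175  0.02 ]
scene [261. 251.] 206 ext [0.061 0.048 0.045] med [ 0.586 -0.094  0.014]
scene [235. 264.] 621 ext [0.456 0.356 1.084] med [ 0.564 -0.159  0.015]
scene [188. 306.] 290 ext [0.454 0.198 1.087] med [ 0.548 -0.311  0.011]
243 246 [ 0.5522 -0.1197  0.0488]
336 129 [0.5343 0.2967 0.0933]
305 160 [0.528  0.1636 0.0847]
292 112 [0.3899 0.2871 0.0726]
243 243 [ 0.5353 -0.1029  0.0194]
side [ 84. 190.] 595 ext [0.517 1.171 0.552] med [ 0.009 -0.024  0.217]
side [113. 217.] 697 ext [0.437 1.147 0.698] med [ 0.081 -0.046  0.145]
side [209. 276.] 1395 ext [0.196 1.031 0.752] med [ 0.35  -0.18   0.021]
side [285. 272.] 671 ext [0.143 1.015 0.754] med [ 0.55  -0.163  0.016]
side [283. 310.] 448 ext [0.115 0.879 0.752] med [ 0.534 -0.314  0.011]
268 181 [0.5272 0.2931 0.0788]
284 255 [ 0.5499 -0.1442  0.0636]
270 198 [0.5272 0.155  0.0828]
```

View pics/crop1.png

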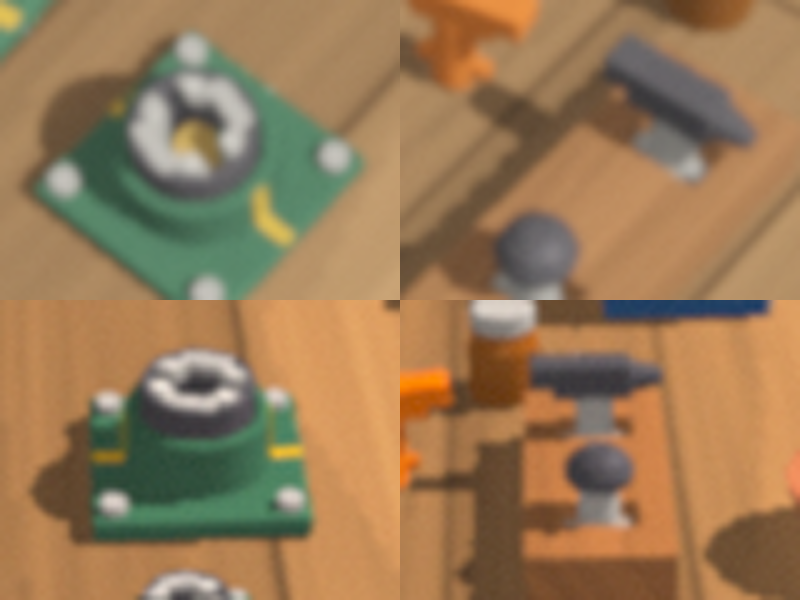

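The crop confirms it. The middle holder (top left) has a steel collar and yellow marks. The T-stake (top right) is dark, stands in the rack and has its horn towards +x, so it isn't the orange one. Next I'll plan a wrist-camera look above the stake.

```bash
cat >> h.py <<'E'
from scipy.spatial.transform import Rotation as Rn
def pose():
    s=manip.get_state(); q=s['ee_rot']; return s, Rn.from_quat([q[1],q[2],q[3],q[0]])
def down(yaw):  # tool x down, tool y (jaw) at world angle yaw
    y=np.array([np.cos(yaw),np.sin(yaw),0]); x=np.array([0,0,-1.]); return Rn.from_matrix(np.c_[x,y,np.cross(x,y)])
def plan(p,yaw):
    s,R=pose(); T=down(yaw)
    print('pos',s['position'].round(4),'jaw yaw',round(float(np.arctan2(*R.as_matrix()[[1,0],1])),4),'F',s['contact_force'].round(2),'w',round(s['width'],4),'t',round(s['clock'],2))
    print('delta cm',(R.inv().apply(np.array(p)-s['position'])*100).round(2),'dr',(R.inv()*T).as_rotvec().round(4))
E
python3 -c "
from h import *
a=load('scene');P=cloud(a);hsv=cv2.cvtColor(a['pixels'],cv2.COLOR_BGR2HSV)
m=(P[...,2]>.07)&(P[...,2]<.11)&(abs(P[...,0]-.53)<.08)&(abs(P[...,1]-.295)<.05)
p=P[m];print(len(p),p.mean(0),p.min(0),p.max(0));t=p[p[:,2]>.087][:,:2];e,v=np.linalg.eigh(np.cov(t.T));print(t.mean(0),v[:,1])
s,R=pose();w=load('wrist');c,r=rays(w,[280,210]);print('axes',R.as_matrix().round(3));print('cam in tool',R.inv().apply(c-s['position']),R.inv().apply(r))
plan([.53,.295,.24],np.pi/2);plan([.53,.295,.24],-np.pi/2)
"
```

```text
349 [0.52916639 0.30180965 0.08625992] [0.48411265 0.28950368 0.07031102] [0.57884772 0.32130651 0.09574121]
[0.52466452 0.3049613 ] [-0.99966931  0.02571525]
axes [[-0.     0.236  0.972]
 [-0.001  0.972 -0.236]
 [-1.    -0.001 -0.   ]]
cam in tool [-1.42405249e-01 -7.06068368e-05 -7.58646398e-02] [[ 9.52716888e-01 -8.46485825e-04  3.04020805e-01]]
pos [0.1353 0.5585 0.2306] jaw yaw 1.333 F [-0.03 -0.14  0.51] w 0.0853 t 0.15
delta cm [ -0.92 -16.31  44.56] dr [-0.2378 -0.0003  0.0014]
pos [0.1353 0.5585 0.2306] jaw yaw 1.333 F [-0.03 -0.14  0.51] w 0.0853 t 0.15
delta cm [ -0.92 -16.31  44.56] dr [2.9038e+00 2.0000e-03 5.0000e-04]
```

```bash
python3 -m creep '{"delta_pos":[[-0.9,-16.3,43],[-0.9,-16.3,43],[-0.9,-16.3,43],[-0.9,-16.3,43],[-0.9,-16.3,43],[-0.9,-16.3,43],[-0.9,-16.3,43],[-0.9,-16.3,43],[-0.9,-16.3,43],[-0.9,-16.3,43]],"dr":[[-0.24,0,0],[-0.24,0,0],[-0.24,0,0],[-0.24,0,0],[-0.24,0,0],[-0.24,0,0],[-0.24,0,0],[-0.24,0,0],[-0.24,0,0],[-0.24,0,0]]}' 1 60
python3 -m creep '{"delta_pos":[[0,0,0],[0,0,0],[0,0,0],[0,0,0]],"dr":[[0,0,0],[0,0,0],[0,0,0],[0,0,0]]}'
python3 -c "
from h import *
w=grab('wrist','w1');print(pose()[0]['position'])"
```

```text
clock: 1.15
position: [0.5191, 0.2959, 0.2397]
ee_rot: [0.708, 0.0, 0.706, -0.001]
contact_force: [0.3, -0.2, 0.5]
width: 0.0858
clock: 1.55
position: [0.5134, 0.3003, 0.2405]
ee_rot: [0.707, -0.001, 0.707, 0.002]
contact_force: [-0.7, 0.1, -0.5]
width: 0.0852
[0.51368381 0.30023214 0.24056983]
```

View pics/w1.png

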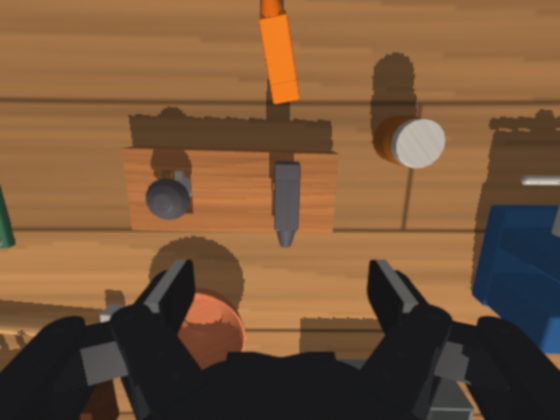

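The wrist view shows the T-stake bar from its heel at (287,163) to its horn at (286,246), with the dome stake at (168,198) to its left. The orange look-alike is at (280,60), well clear.

```bash
python3 -c "
from h import *
w=load('w1');P=cloud(w);g=w['pixels']
hsv=cv2.cvtColor(g,cv2.COLOR_BGR2HSV)
m=((hsv[...,1]<90)&(hsv[...,2]<130)).astype(np.uint8);m[:,:262]=0;m[:,312:]=0;m[:150]=0;m[255:]=0
k,l,s,c=cv2.connectedComponentsWithStats(m);i=1+s[1:,4].argmax();print(s[i])
M=(l==i);z=P[M][:,2];print('z',np.percentile(z,[5,50,95]))
cn=max(cv2.findContours(M.astype(np.uint8),0,1)[0],key=cv2.contourArea).reshape(-1,2)
for zz in(.091,): 
  q=plane(w,cn,zz);print(q.min(0),q.max(0));print('minrect',cv2.minAreaRect((q[:,:2]*1000).astype(np.float32)))
for v in range(166,250,10):
  u=np.where(M[v])[0];e=plane(w,[[u[0]-.5,v],[u[-1]+.5,v]],.091);print(v,u[0],u[-1],e[:,:2].round(4).tolist(), P[v,int(u.mean())].round(4))
"
```

```text
[ 274  162   26   85 1894]
z [0.08540496 0.0907883  0.09200412]
[0.48099188 0.29417457 0.091     ] [0.57157416 0.31950265 0.091     ]
minrect ((526.2611694335938, 306.6201477050781), (25.214954376220703, 90.7149658203125), 89.28826141357422)
166 275 299 [[0.4851, 0.2947], [0.4849, 0.3195]] [0.4852 0.3072 0.0898]
176 275 299 [[0.4951, 0.2947], [0.495, 0.3198]] [0.4951 0.3073 0.0909]
186 275 298 [[0.5054, 0.2947], [0.5052, 0.319]] [0.5055 0.3064 0.0902]
196 274 298 [[0.5158, 0.2937], [0.5157, 0.3193]] [0.5158 0.3065 0.091 ]
206 274 298 [[0.5265, 0.2937], [0.5264, 0.3195]] [0.5264 0.3066 0.0913]
216 275 297 [[0.5374, 0.2947], [0.5373, 0.3187]] [0.5372 0.3067 0.0915]
226 275 297 [[0.5486, 0.2947], [0.5485, 0.319]] [0.5483 0.3068 0.0918]
236 278 292 [[0.56, 0.2979], [0.5599, 0.3139]] [0.5612 0.3059 0.0881]
246 282 289 [[0.5716, 0.3022], [0.5715, 0.3108]] [0.5748 0.3061 0.0839]
```

```bash
python3 -c "
from h import *
w=load('w1');P=cloud(w);c,r=rays(w,[280,210]);print('cam',c)
for v in range(158,170): print(v,w['pixels'][v,287],P[v,287].round(4))
for v in range(240,252): print(v,w['pixels'][v,286],P[v,286].round(4))
for v in list(range(145,156))+list(range(228,238)): print(v,w['pixels'][v,235],plane(w,[[235,v]],.038).round(4)[0,:2],P[v,235].round(3))
a=load('scene');A=cloud(a)
m=(A[...,2]>.042)&(A[...,2]<.062)&(abs(A[...,0]-.53)<.06)&(abs(A[...,1]-.3)<.03);hs=cv2.cvtColor(a['pixels'],cv2.COLOR_BGR2HSV);m&=hs[...,1]<60
print(A[m].mean(0),A[m].min(0),A[m].max(0),m.sum())
plan([.529,.3067,.25],np.pi/2)
"
```

```text
cam [0.43765763 0.30005549 0.38305051]
158 [37 62 96] [0.4843 0.3083 0.0378]
159 [36 59 92] [0.4853 0.3083 0.0387]
160 [37 55 82] [0.4865 0.3083 0.0383]
161 [40 48 66] [0.4877 0.3083 0.0385]
162 [43 45 52] [0.4824 0.3073 0.0819]
163 [50 48 52] [0.4825 0.3072 0.0879]
164 [62 61 64] [0.4832 0.3071 0.0897]
165 [76 74 78] [0.4839 0.3071 0.0915]
166 [83 80 85] [0.4852 0.3072 0.0898]
167 [84 81 87] [0.4859 0.3071 0.0915]
168 [84 82 87] [0.487  0.3072 0.0911]
169 [83 80 85] [0.4881 0.3072 0.0905]
240 [101  99 105] [0.5662 0.3071 0.0873]
241 [101  99 105] [0.5678 0.3071 0.0863]
242 [100  98 104] [0.5689 0.3071 0.0864]
243 [100  97 104] [0.5705 0.3072 0.0856]
244 [ 99  97 103] [0.5713 0.3072 0.0863]
245 [ 97  96 104] [0.5732 0.3072 0.0847]
246 [ 94  99 112] [0.5747 0.3072 0.0841]
247 [ 86 105 133] [0.5761 0.3073 0.0838]
248 [ 79 114 156] [0.616  0.3093 0.0008]
249 [ 76 120 167] [6.178e-01 3.093e-01 2.000e-04]
250 [ 75 121 170] [ 0.6206  0.3094 -0.0024]
251 [ 75 122 171] [0.6207 0.3093 0.0008]
145 [41 64 89] [0.4698 0.2485] [0.473 0.243 0.   ]
146 [41 63 88] [0.4709 0.2485] [0.474 0.243 0.001]
[... 563 characters left out ...]
3] [0.573 0.244 0.037]
230 [ 69 119 187] [0.5743 0.2443] [0.575 0.244 0.037]
231 [ 68 117 181] [0.5756 0.2442] [0.576 0.244 0.038]
232 [ 70 118 175] [0.577  0.2442] [0.577 0.244 0.038]
233 [ 74 121 173] [0.5783 0.2441] [0.594 0.238 0.   ]
234 [ 76 125 174] [0.5797 0.2441] [ 0.596  0.238 -0.001]
235 [ 77 124 174] [0.581 0.244] [0.596 0.238 0.001]
236 [ 77 124 174] [0.5824 0.244 ] [0.598 0.238 0.001]
237 [ 76 123 174] [0.5838 0.2439] [0.6   0.238 0.   ]
[0.533085   0.29623315 0.05148484] [0.51824442 0.29162397 0.04215083] [0.54414149 0.3060604  0.06122537] 39
pos [0.5137 0.3002 0.2406] jaw yaw 1.5751 F [ 0.3  -0.14  0.58] w 0.0853 t 1.6
delta cm [-0.94  0.64  1.53] dr [ 0.0043 -0.0001 -0.0003]
```

```bash
python3 -m creep '{"delta_pos":[[3,0.65,1.65],[6,0.65,1.65],[9,0.65,1.65],[11,0.65,1.65],[13,0.65,1.65],[15,0.65,1.65],[16.5,0.65,1.65],[17.4,0.65,1.65],[17.4,0.65,1.65],[17.4,0.65,1.65]],"dr":[[0,0,0],[0,0,0],[0,0,0],[0,0,0],[0,0,0],[0,0,0],[0,0,0],[0,0,0],[0,0,0],[0,0,0]]}' 1 60
python3 -m creep '{"delta_pos":[[0,0,0],[0,0,0]],"dr":[[0,0,0],[0,0,0]]}'
python3 -c "
from h import *
plan([.530,.3067,.066],np.pi/2)"
```

```text
clock: 2.6
position: [0.5316, 0.3062, 0.0669]
ee_rot: [0.707, -0.001, 0.707, 0.001]
contact_force: [-0.3, 0.4, 0.0]
width: 0.0853
clock: 2.8
position: [0.532, 0.306, 0.0673]
ee_rot: [0.708, -0.001, 0.706, 0.001]
contact_force: [1.2, -0.3, -0.4]
width: 0.0855
pos [0.532  0.306  0.0673] jaw yaw 1.5731 F [ 1.22 -0.32 -0.37] w 0.0855 t 2.8
delta cm [ 0.13  0.07 -0.2 ] dr [ 0.0023  0.0018 -0.0008]
```

```bash
python3 -m creep '{"delta_pos":[[0,0,-0.2],[0,0,-0.2],[0,0,-0.2],[0,0,-0.2],[0,0,-0.2],[0,0,-0.2],[0,0,-0.2],[0,0,-0.2],[0,0,-0.2],[0,0,-0.2]],"dr":[[0,0,0],[0,0,0],[0,0,0],[0,0,0],[0,0,0],[0,0,0],[0,0,0],[0,0,0],[0,0,0],[0,0,0]]}' -1 80
python3 -m creep '{"delta_pos":[[-0.5,0,-0.2],[-1,0,-0.2],[-1.7,0,-0.2],[-2.4,0,-0.2],[-4,0,-0.2],[-6,0,-0.2],[-9,0,-0.2],[-12,0,-0.2],[-14,0,-0.2],[-14,0,-0.2]],"dr":[[0,0,0],[0,0,0],[0,0,0],[0,0,0],[0,0,0],[0,0,0],[0,0,0],[0,0,0],[0,0,0],[0,0,0]]}'

```

```text
clock: 3.8
position: [0.5299, 0.3061, 0.0668]
ee_rot: [0.707, -0.0, 0.707, 0.001]
contact_force: [0.2, 2.1, 4.6]
width: 0.0246
clock: 4.8
position: [0.529, 0.3064, 0.2101]
ee_rot: [0.709, 0.0, 0.705, 0.002]
contact_force: [1.4, 1.2, -4.7]
width: 0.0249
```

```bash
python3 -c "
from h import *
print(plane(load('scene'),[242,246.4],.065), plane(load('side'),[245+199/5,235+80/5],.065))
plan([.552,-.055,.24],np.pi/2)"
```

```text
[[ 0.55722559 -0.12772146  0.065     ]] [[ 0.55338411 -0.12715497  0.065     ]]
pos [0.529  0.3064 0.2101] jaw yaw 1.573 F [ 1.43  1.21 -4.73] w 0.0249 t 4.8
delta cm [ -3.08 -36.13   2.23] dr [ 0.0022  0.0064 -0.0028]
```

```bash
python3 -m creep '{"delta_pos":[[-3,-3,2.2],[-3,-8,2.2],[-3,-13,2.2],[-3,-18,2.2],[-3,-23,2.2],[-3,-28,2.2],[-3,-32,2.2],[-3,-35,2.2],[-3,-36,2.2],[-3,-36,2.2]],"dr":[[0,0,0],[0,0,0],[0,0,0],[0,0,0],[0,0,0],[0,0,0],[0,0,0],[0,0,0],[0,0,0],[0,0,0]]}'
python3 -m creep '{"delta_pos":[[0,0,0],[0,0,0],[0,0,0],[0,0,0]],"dr":[[0,0,0],[0,0,0],[0,0,0],[0,0,0]]}'
python3 -c "
from h import *
w=grab('wrist','w2');cv2.imwrite('pics/w2c.png',np.hstack([cv2.resize(w['pixels'],(400,300)),cv2.resize(w['pixels'][110:260,120:320],(400,300),interpolation=2)]))"
```

```text
clock: 5.8
position: [0.5493, -0.0555, 0.2349]
ee_rot: [0.706, 0.0, 0.708, 0.0]
contact_force: [-0.2, 0.5, -6.2]
width: 0.0245
clock: 6.2
position: [0.5502, -0.0532, 0.2363]
ee_rot: [0.707, -0.001, 0.707, 0.001]
contact_force: [-0.0, -0.1, -6.1]
width: 0.0241
```

View pics/w2c.png

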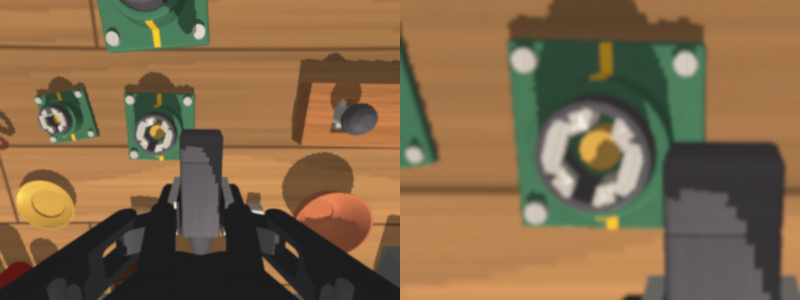

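The stake is held, with the gripped bar at about (290,190) in the full frame. The holder collar is at about (218,183), and I see a dark slot at its lower left, near (207,203). I'll enlarge it and profile brightness around the ring.

```bash
python3 -c "
from h import *
w=load('w2');g=w['pixels']
cv2.imwrite('pics/w2d.png',cv2.resize(g[150:220,180:256],(608,560),interpolation=2))
hs=cv2.cvtColor(g,cv2.COLOR_BGR2HSV)
m=((hs[...,1]<40)&(hs[...,2]>120)).astype(np.uint8);m[:150]=0;m[220:]=0;m[:,:180]=0;m[:,250:]=0
k,l,s,c=cv2.connectedComponentsWithStats(m)
for i in range(1,k):
  if s[i,4]>15: print(s[i],c[i])
v,u=np.nonzero(m);q=plane(w,np.c_[u,v],.065)
d=np.hypot(*(q[:,:2]-[.555,-.127]).T);q=q[d<.033]
ce,r=cv2.minEnclosingCircle((q[:,:2]*1000).astype(np.float32));print('bright circle',ce,r)
P=cloud(w);pp=P[150:220,180:256].reshape(-1,3);t=pp[abs(pp[:,2]-.065)<.004];print('depth top',t.min(0),t.max(0),len(t),cv2.minEnclosingCircle((t[:,:2]*1000).astype(np.float32)))
"
```

```text
[190 163  29  47 592] [201.40371622 183.36317568]
[216 169  26  45 518] [230.63706564 193.73938224]
[182 211  12   9  94] [187.30851064 215.34042553]
bright circle (550.4234008789062, -123.09534454345703) 28.527023315429688
depth top [ 0.5195994  -0.15483133  0.06102491] [ 0.58254917 -0.09158442  0.06721082] 1723 ((551.2777709960938, -123.07184600830078), 31.759613037109375)
```

View pics/w2d.png

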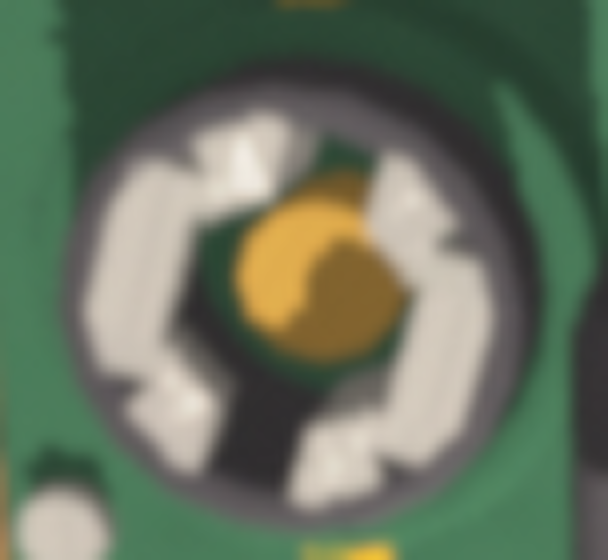

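The crop shows the slots clearly, running from (335,150) to (258,440) in the crop. In the world that is about −0.26 rad from +x. I'll compute it precisely and cross-check the centre in all the views, including the held bar for wrist-camera bias.

```bash
python3 -c "
from h import *
w=load('w2');g=w['pixels']
pt=lambda x,y:(180+x/8-.5+.06,150+y/8-.5+.06)
q=plane(w,[pt(322,150),pt(375,165),pt(225,440),pt(295,440)],.065)[:,:2];print(q)
a=q[:2].mean(0);b=q[2:].mean(0);d=b-a;print('slot ang',np.arctan2(d[1],d[0]),'mid',(a+b)/2)
hs=cv2.cvtColor(g,cv2.COLOR_BGR2HSV);m=((hs[...,1]<45)&(hs[...,2]>115)).astype(np.uint8);k,l,s,c=cv2.connectedComponentsWithStats(m)
C=np.array([.5513,-.1231])
for lab in [l[183,201],l[193,230]]:
  v,u=np.nonzero(l==lab);p=plane(w,np.c_[u,v],.065)[:,:2]-C;an=np.degrees(np.unwrap(np.arctan2(p[:,1],p[:,0])));R=np.hypot(*p.T);an=an[(R>.017)&(R<.026)];print('ang range',np.percentile(an,[.5,99.5]),len(an),R.min(),R.max())
for n,c0 in(('scene',(242,246)),('side',(285,251))):
  im=load(n);P=cloud(im)[c0[1]-25:c0[1]+25,c0[0]-25:c0[0]+25].reshape(-1,3);t=P[(abs(P[:,2]-.065)<.004)&(np.hypot(P[:,0]-.555,P[:,1]+.127)<.045)];print(n,len(t),cv2.minEnclosingCircle((t[:,:2]*1000).astype(np.float32)),np.median(t[:,2]))
s,R=pose();P=R.inv().apply(cloud(w).reshape(-1,3)-s['position']).reshape(420,560,3)
dark=(hs[...,1]<60)&(hs[...,2]<140)
for v in range(185,300,8):
  row=P[v];ok=(abs(row[:,0]+.025)<.006)&(abs(row[:,1])<.03);u=np.nonzero(ok)[0]
  if len(u):print(v,u[0],u[-1],row[u[0]].round(4),row[u[-1]].round(4),row[u].mean(0).round(4))
hb=(abs(P[...,1])<.01)&(P[...,0]<-.01)&(P[...,0]>-.04)&(P[...,2]<-.02);print('heel z',P[hb][:,2].min())
"
```

```text
[[ 0.52820308 -0.11758508]
 [ 0.53018061 -0.11062772]
 [ 0.5686532  -0.13326739]
 [ 0.56861158 -0.1236003 ]]
slot ang -0.3484446519427879 mid [ 0.54891212 -0.12127012]
ang range [-188.49044     -34.30326271] 431 0.014551901214311259 0.02912003565706638
ang range [ -3.28423352 146.4511718 ] 396 0.014431442234834228 0.028432192574439772
scene 330 ((551.9754028320312, -124.59258270263672), 32.58757019042969) 0.06455166042942684
side 208 ((551.2610473632812, -125.87589263916016), 33.28802490234375) 0.06482616181748507
193 252 312 [-0.0236 -0.0114 -0.0453] [-0.0232  0.0135 -0.0452] [-0.024   0.001  -0.0454]
201 251 311 [-0.0222 -0.0121 -0.0414] [-0.024   0.0131 -0.042 ] [-0.024   0.0006 -0.0419]
209 251 311 [-0.0224 -0.0122 -0.0379] [-0.0232  0.0133 -0.0382] [-0.024   0.0006 -0.0384]
217 251 311 [-0.0218 -0.0123 -0.0341] [-0.0223  0.0136 -0.0343] [-0.024   0.0008 -0.0349]
225 252 310 [-0.0232 -0.0118 -0.031 ] [-0.0237  0.0131 -0.0312] [-0.0241  0.0006 -0.0313]
233 252 310 [-0.0238 -0.0119 -0.0275] [-0.0231  0.0133 -0.0272] [-0.024   0.0006 -0.0276]
241 252 310 [-0.0231 -0.0121 -0.0234] [-0.0223  0.0135 -0.0231] [-0.0243  0.0007 -0.024 ]
249 252 309 [-0.0235 -0.0121 -0.0198] [-0.0242  0.0129 -0.0201] [-0.0242  0.0004 -0.0201]
257 252 309 [-0.0216 -0.0124 -0.0149] [-0.0229  0.0132 -0.0156] [-0.0241  0.0004 -0.0162]
265 239 322 [-0.0232 -0.0182 -0.0118] [-0.022   0.0193 -0.0112] [-0.0236  0.0007 -0.012 ]
273 224 337 [-0.0218 -0.0254 -0.007 ] [-0.021   0.0265 -0.0065] [-0.0253  0.0003 -0.009 ]
281 221 340 [-0.03   -0.0252 -0.0078] [-0.0293  0.0263 -0.0074] [-0.026   0.0005 -0.0053]
289 252 308 [-0.0309 -0.0119 -0.0044] [-0.0275  0.0127 -0.0022] [-0.0244  0.0002 -0.0002]
297 253 308 [-0.0287 -0.0118  0.0011] [-0.0284  0.0127  0.0013] [-0.0243  0.0006  0.004 ]
heel z -0.04766590495921727
```

```bash
python3 -c "
from h import *
plan([.5524,-.1243,.14],np.pi/2-.348)"
```

```text
pos [ 0.5502 -0.0534  0.2363] jaw yaw 1.5743 F [ 0.14  0.54 -6.08] w 0.0247 t 6.25
delta cm [ 9.63 -7.09  0.19] dr [ 3.515e-01  0.000e+00 -3.000e-04]
```

```bash
python3 -m creep '{"delta_pos":[[0,-3,0.2],[0,-6,0.2],[2,-7.1,0.2],[5,-7.1,0.2],[7.5,-7.1,0.2],[9,-7.1,0.2],[9.6,-7.1,0.2],[9.6,-7.1,0.2],[9.6,-7.1,0.2],[9.6,-7.1,0.2]],"dr":[[0.1,0,0],[0.2,0,0],[0.3,0,0],[0.35,0,0],[0.35,0,0],[0.35,0,0],[0.35,0,0],[0.35,0,0],[0.35,0,0],[0.35,0,0]]}'
python3 -m creep '{"delta_pos":[[0,0,0],[0,0,0],[0,0,0],[0,0,0]],"dr":[[0,0,0],[0,0,0],[0,0,0],[0,0,0]]}'
python3 -c "
from h import *
plan([.5524,-.1243,.124],np.pi/2-.348)
w=grab('wrist','w3');s=grab('side','s3');c=grab('scene','c3')
cv2.imwrite('pics/x3.png',np.hstack([cv2.resize(s['pixels'][200:290,230:350],(400,300),interpolation=2),cv2.resize(c['pixels'][190:280,185:305],(400,300),interpolation=2)]))
for n,im in (('s',s),('c',c)):
  P=cloud(im).reshape(-1,3);t=P[(P[:,2]>.155)&(P[:,2]<.17)&(np.hypot(P[:,0]-.55,P[:,1]+.125)<.06)]
  sh=P[(P[:,2]>.09)&(P[:,2]<.13)&(np.hypot(P[:,0]-.55,P[:,1]+.125)<.03)]
  print(n,len(t),len(sh),sh.min(0) if len(sh) else 0,sh.max(0) if len(sh) else 0)
"
```

```text
clock: 7.25
position: [0.5534, -0.1255, 0.1416]
ee_rot: [0.697, 0.122, 0.696, -0.122]
contact_force: [-0.8, -0.4, -6.5]
width: 0.0246
clock: 7.65
position: [0.5524, -0.1253, 0.1404]
ee_rot: [0.697, 0.122, 0.696, -0.122]
contact_force: [0.3, -0.9, -5.0]
width: 0.0246
pos [ 0.5524 -0.1253  0.1404] jaw yaw 1.2229 F [ 0.32 -0.91 -4.98] w 0.0246 t 7.65
delta cm [ 1.64  0.09 -0.04] dr [ 0.0001  0.0003 -0.0001]
s 218 156 [ 0.53203897 -0.14262244  0.09051808] [ 0.57491314 -0.11290084  0.12999761]
c 286 61 [ 0.54525218 -0.13903484  0.09051286] [ 0.57541542 -0.12926481  0.12747735]
```

View pics/x3.png

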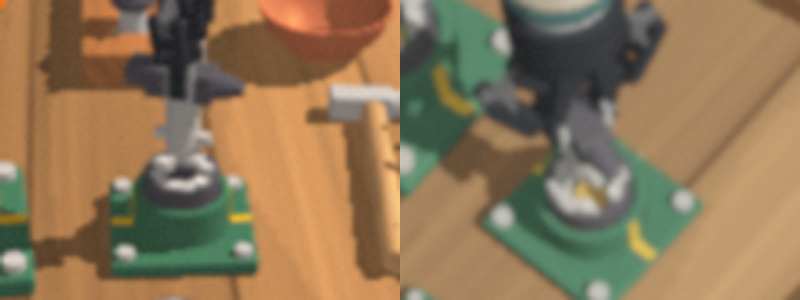

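The side view (left) shows the shank hanging just over the collar, with its lugs along the bar. I'll measure the shank's offset from the collar within each fixed view, so calibration bias cancels.

```bash
python3 -c "
from h import *
for n in('s3','c3'):
  im=load(n);P=cloud(im);hs=cv2.cvtColor(im['pixels'],cv2.COLOR_BGR2HSV);c,_=rays(im,[280,210])
  for zz in (.088,.091,.109,.112,.115,.118,.121):
    m=(abs(P[...,2]-zz)<.002)&(np.hypot(P[...,0]-.553,P[...,1]+.125)<.03)
    p=P[m]
    if len(p)<4: continue
    # direction across the view
    d=np.array([.553,-.125])-c[:2];d/=np.linalg.norm(d);nrm=np.array([-d[1],d[0]])
    a=p[:,:2]@nrm;f=p[:,:2]@d;mid=(a.min()+a.max())/2;ctr=mid*nrm+(f.min()+.014)*d
    print(n,zz,len(p),'width',np.ptp(a).round(4),'centre',ctr.round(4))
  C=np.array([.552,-.1246] if n=='c3' else [.5513,-.1259])
"
```

```text
s3 0.088 8 width 0.0216 centre [ 0.5538 -0.1257]
s3 0.091 14 width 0.0244 centre [ 0.5523 -0.1266]
s3 0.109 12 width 0.0243 centre [ 0.5519 -0.128 ]
s3 0.112 14 width 0.0242 centre [ 0.5519 -0.128 ]
s3 0.115 12 width 0.0241 centre [ 0.552  -0.1266]
s3 0.118 15 width 0.0241 centre [ 0.5518 -0.1286]
s3 0.121 14 width 0.0241 centre [ 0.5518 -0.1277]
c3 0.109 4 width 0.0043 centre [ 0.5455 -0.1297]
c3 0.112 5 width 0.0088 centre [ 0.5507 -0.1281]
c3 0.115 5 width 0.0108 centre [ 0.5484 -0.1304]
```

```bash
python3 -m creep '{"delta_pos":[[0.3,0.09,0],[0.6,0.09,0],[0.9,0.09,0],[1.2,0.09,0],[1.5,0.09,0],[1.7,0.09,0],[1.9,0.09,0],[2.1,0.09,0],[2.3,0.09,0],[2.3,0.09,0]],"dr":[[0,0,0],[0,0,0],[0,0,0],[0,0,0],[0,0,0],[0,0,0],[0,0,0],[0,0,0],[0,0,0],[0,0,0]]}'
python3 -c "
from h import *
plan([.5524,-.1243,.11],np.pi/2-.348);print(pose()[0]['moment'])"
```

```text
clock: 8.8
position: [0.5525, -0.1243, 0.117]
ee_rot: [0.696, 0.122, 0.697, -0.122]
contact_force: [0.2, 0.2, -6.0]
width: 0.0247
pos [ 0.5525 -0.1243  0.117 ] jaw yaw 1.2229 F [ 0.23  0.16 -6.03] w 0.0247 t 8.8
delta cm [ 0.7   0.   -0.01] dr [ 0.0001 -0.0006 -0.0001]
[ 0.01286201 -0.0328982   0.00335768]
```

Foot is 5 mm into the bore with no contact force. Continuing gently.

```bash
python3 -m creep '{"delta_pos":[[0.1,0,0],[0.2,0,0],[0.3,0,0],[0.4,0,0],[0.5,0,0],[0.6,0,0],[0.7,0,0],[0.75,0,0],[0.8,0,0],[0.8,0,0]],"dr":[[0,0,0],[0,0,0],[0,0,0],[0,0,0],[0,0,0],[0,0,0],[0,0,0],[0,0,0],[0,0,0],[0,0,0]]}'
```

```text
clock: 9.8
position: [0.5527, -0.1244, 0.1092]
ee_rot: [0.696, 0.122, 0.696, -0.122]
contact_force: [0.6, -0.3, -6.0]
width: 0.0247
```

```bash
python3 -m creep '{"delta_pos":[[0.1,0,0],[0.2,0,0],[0.3,0,0],[0.3,0,0]],"dr":[[0,0,0],[0,0,0],[0,0,0],[0,0,0]]}'; python3 -c "
from h import *
plan([.5524,-.1243,.11],np.pi/2-.348);print(pose()[0]['moment'])"
```

```text
clock: 10.2
position: [0.5526, -0.1244, 0.1061]
ee_rot: [0.696, 0.122, 0.697, -0.122]
contact_force: [0.4, 0.6, -5.4]
width: 0.0245
pos [ 0.5526 -0.1244  0.1061] jaw yaw 1.223 F [ 0.42  0.59 -5.36] w 0.0245 t 10.2
delta cm [-0.39 -0.   -0.02] dr [ 0.0002 -0.0004 -0.0001]
[-0.01840805 -0.03976186 -0.00389669]
```

The lugs have dropped 4 mm into the slots without contact. Next is the spring.

```bash
python3 -m creep '{"delta_pos":[[0.1,0,0],[0.2,0,0],[0.3,0,0],[0.4,0,0],[0.5,0,0],[0.6,0,0],[0.7,0,0],[0.8,0,0],[0.9,0,0],[0.9,0,0]],"dr":[[0,0,0],[0,0,0],[0,0,0],[0,0,0],[0,0,0],[0,0,0],[0,0,0],[0,0,0],[0,0,0],[0,0,0]]}'
```

```text
clock: 11.2
position: [0.5529, -0.1245, 0.0978]
ee_rot: [0.697, 0.122, 0.696, -0.122]
contact_force: [-2.5, 0.5, 4.8]
width: 0.0244
```

```bash
python3 -m creep '{"delta_pos":[[0.1,0,0],[0.2,0,0],[0.3,0,0],[0.4,0,0],[0.4,0,0]],"dr":[[0,0,0],[0,0,0],[0,0,0],[0,0,0],[0,0,0]]}'; python3 -c "
from h import *
plan([.5524,-.1243,.09],np.pi/2-.348);print(pose()[0]['moment'])"
```

```text
clock: 11.7
position: [0.5529, -0.1245, 0.0937]
ee_rot: [0.697, 0.122, 0.696, -0.122]
contact_force: [-2.7, 0.6, 5.8]
width: 0.0247
pos [ 0.5529 -0.1245  0.0937] jaw yaw 1.2231 F [-2.72  0.55  5.82] w 0.0247 t 11.7
delta cm [ 0.37 -0.   -0.06] dr [ 0.0003  0.0007 -0.0001]
[ 0.11861696  0.55196441 -0.04217333]
```

```bash
python3 -m creep '{"delta_pos":[[0.1,0,-0.03],[0.2,0,-0.06],[0.3,0,-0.06],[0.4,0,-0.06],[0.4,0,-0.06]],"dr":[[0,0,0],[0,0,0],[0,0,0],[0,0,0],[0,0,0]]}'; python3 -c "
from h import *
plan([.5524,-.1243,.09],np.pi/2-.348);print(pose()[0]['moment'])
w=grab('wrist','w4');s,R=pose();P=R.inv().apply(cloud(w).reshape(-1,3)-s['position']).reshape(420,560,3)
for v in (209,233,257,289): print(np.mean([x for x in P[v,262:300] if abs(x[0]+.025)<.01],0).round(4), cloud(w)[v,280].round(4))
"
```

```text
clock: 12.2
position: [0.5529, -0.1245, 0.0903]
ee_rot: [0.697, 0.122, 0.696, -0.122]
contact_force: [-2.2, 0.5, 9.2]
width: 0.0246
pos [ 0.5529 -0.1245  0.0903] jaw yaw 1.223 F [-2.15  0.55  9.22] w 0.0246 t 12.2
delta cm [ 0.03 -0.   -0.05] dr [ 0.0002  0.002  -0.0001]
[ 0.16664337  0.45383218 -0.02015874]
[-0.0244  0.     -0.0386] [ 0.5164 -0.1114  0.115 ]
[-0.0241  0.0001 -0.0277] [ 0.5264 -0.115   0.1154]
[-0.0242  0.0001 -0.0163] [ 0.5378 -0.1192  0.1138]
[-0.0242  0.0002 -0.0002] [ 0.5522 -0.1244  0.1151]
```

```bash
python3 -m creep '{"delta_pos":[[0.1,0,0],[0.1,0,0],[0.1,0,0],[0.1,0,0],[0.1,0,0],[0.1,0,0],[0.1,0,0]],"dr":[[0,0,0],[0,0,0],[0.05,0,0],[0.1,0,0],[0.16,0,0],[0.22,0,0],[0.25,0,0]]}'; python3 -c "
from h import *
plan([.5524,-.1243,.09],-.348);print(pose()[0]['moment'])"
```

```text
clock: 12.95
position: [0.5537, -0.1249, 0.0897]
ee_rot: [0.677, 0.209, 0.674, -0.209]
contact_force: [-1.3, -0.3, 8.9]
width: 0.0241
pos [ 0.5537 -0.1249  0.0897] jaw yaw 0.9716 F [-1.31 -0.35  8.88] w 0.0241 t 12.95
delta cm [-0.03 -0.02 -0.14] dr [ 1.3196  0.0029 -0.0032]
[-0.02775122  0.37494774  0.10415553]
```

```bash
python3 -m creep '{"delta_pos":[[0,0,0],[0,0,0],[0,0,0],[0,0,0],[0,0,0],[0,0,0],[0,0,0],[0,0,0],[0,0,0]],"dr":[[0.07,0,0],[0.15,0,0],[0.23,0,0],[0.31,0,0],[0.39,0,0],[0.47,0,0],[0.55,0,0],[0.62,0,0],[0.65,0,0]]}'; python3 -c "
from h import *
plan([.5524,-.1243,.09],-.348);print(pose()[0]['moment'])"
```

```text
clock: 13.85
position: [0.5539, -0.1254, 0.0898]
ee_rot: [0.575, 0.414, 0.572, -0.413]
contact_force: [-0.9, -0.7, 9.2]
width: 0.0243
pos [ 0.5539 -0.1254  0.0898] jaw yaw 0.3217 F [-0.92 -0.73  9.25] w 0.0243 t 13.85
delta cm [-0.02 -0.1  -0.15] dr [ 0.6696  0.0024 -0.0042]
[-0.18644937  0.3404782   0.10931658]
```

```bash
python3 -m creep '{"delta_pos":[[0,0,0],[0,-0.05,-0.05],[0,-0.05,-0.05],[0,-0.05,-0.05],[0,-0.05,-0.05],[0,-0.05,-0.05],[0,-0.05,-0.05],[0,-0.05,-0.05],[0,-0.05,-0.05],[0,-0.05,-0.05]],"dr":[[0.07,0,0],[0.15,0,0],[0.23,0,0],[0.31,0,0],[0.39,0,0],[0.47,0,0],[0.55,0,0],[0.62,0,0],[0.67,0,0],[0.67,0,0]]}'; python3 -c "
from h import *
plan([.5524,-.1243,.095],-.348);print(pose()[0]['moment'])
w=grab('wrist','w5');s,R=pose();P=R.inv().apply(cloud(w).reshape(-1,3)-s['position']).reshape(420,560,3)
for v in (209,233,257): 
  u=[i for i in range(220,340) if abs(P[v,i,0]+.025)<.006 and abs(P[v,i,1])<.02];print(v,u[0],u[-1],P[v,u].mean(0).round(4))"
```

```text
clock: 14.85
position: [0.5533, -0.125, 0.0898]
ee_rot: [0.408, 0.58, 0.404, -0.578]
contact_force: [-0.7, -0.7, 9.5]
width: 0.0245
pos [ 0.5533 -0.125   0.0898] jaw yaw -0.3475 F [-0.72 -0.68  9.53] w 0.0245 t 14.85
delta cm [-0.52 -0.11 -0.04] dr [ 0.0005  0.0008 -0.0048]
[-0.1523006   0.30731684 -0.03152924]
209 251 311 [-0.024  -0.0004 -0.038 ]
233 252 310 [-0.024  -0.0003 -0.0271]
257 252 309 [-0.0241 -0.0006 -0.0157]
```

The turn is complete and the stake turned with the gripper. Next I let it rise.

```bash
python3 -m creep '{"delta_pos":[[-0.1,0,0],[-0.2,0,0],[-0.3,0,0],[-0.4,0,0],[-0.4,0,0],[-0.4,0,0]],"dr":[[0,0,0],[0,0,0],[0,0,0],[0,0,0],[0,0,0],[0,0,0]]}'; python3 -m creep '{"delta_pos":[[-0.05,0,0],[-0.1,0,0],[-0.1,0,0],[-0.1,0,0]],"dr":[[0,0,0],[0,0,0],[0,0,0],[0,0,0]]}'; python3 -c "
from h import *
plan([.5524,-.1243,.095],-.348);print(pose()[0]['moment'])"
```

```text
clock: 15.5
position: [0.5533, -0.125, 0.0935]
ee_rot: [0.408, 0.58, 0.405, -0.578]
contact_force: [-0.8, -0.9, 6.8]
width: 0.0248
clock: 15.9
position: [0.5533, -0.125, 0.0943]
ee_rot: [0.408, 0.579, 0.405, -0.578]
contact_force: [-0.1, -1.2, 6.3]
width: 0.0244
pos [ 0.5533 -0.125   0.0943] jaw yaw -0.3468 F [-0.09 -1.2   6.29] w 0.0244 t 15.9
delta cm [-0.07 -0.11 -0.04] dr [ 0.0012  0.0007 -0.0045]
[-0.1963541   0.21565086  0.00582516]
```

```bash
python3 -m creep '{"delta_pos":[[-0.05,0,0],[-0.1,0,0],[-0.1,0,0],[-0.1,0,0]],"dr":[[0,0,0],[0,0,0],[0,0,0],[0,0,0]]}';  python3 -m creep '{"delta_pos":[[-0.05,0,0],[-0.1,0,0],[-0.1,0,0],[-0.1,0,0]],"dr":[[0,0,0],[0,0,0],[0,0,0],[0,0,0]]}'
```

```text
clock: 16.3
position: [0.5532, -0.125, 0.0947]
ee_rot: [0.408, 0.579, 0.405, -0.578]
contact_force: [2.9, -3.0, 2.8]
width: 0.0244
clock: 16.7
position: [0.5531, -0.1249, 0.0948]
ee_rot: [0.407, 0.579, 0.405, -0.578]
contact_force: [4.9, -4.2, -3.0]
width: 0.0244
```

The lift stopped at TCP z 0.0948, which puts the bar at about 0.106, and the force reversed sign, so the lugs are in the pockets. Releasing and backing off.

```bash
python3 -m creep '{"delta_pos":[[0.1,0,0],[0.1,0,0],[0.1,0,0],[0.1,0,0],[0.1,0,0],[0.1,0,0],[0.1,0,0],[0.1,0,0]],"dr":[[0,0,0],[0,0,0],[0,0,0],[0,0,0],[0,0,0],[0,0,0],[0,0,0],[0,0,0]]}' 0.6;  python3 -m creep '{"delta_pos":[[-0.5,0,0],[-1.5,0,0],[-3,0,0],[-5,0,0],[-8,0,0],[-11,0,0],[-14,0,0],[-16,0,0],[-16,0,0],[-16,0,0]],"dr":[[0,0,0],[0,0,0],[0,0,0],[0,0,0],[0,0,0],[0,0,0],[0,0,0],[0,0,0],[0,0,0],[0,0,0]]}'
python3 -c "
from h import *
w=grab('wrist','w6');s=grab('side','s6')
cv2.imwrite('pics/x6.png',np.hstack([cv2.resize(s['pixels'][200:290,230:350],(400,300),interpolation=2),cv2.resize(w['pixels'],(400,300))]))
for n,im in(('w',w),('s',s)):
  P=cloud(im).reshape(-1,3);t=P[(P[:,2]>.112)&(P[:,2]<.126)&(np.hypot(P[:,0]-.552,P[:,1]+.125)<.035)]
  q=P[(P[:,2]>.095)&(P[:,2]<.126)&(np.hypot(P[:,0]-.552,P[:,1]+.125)<.06)]
  r=cv2.minAreaRect((q[:,:2]*1000).astype(np.float32))
  A=np.c_[t[:,:2]-[.552,-.125],np.ones(len(t))];print(n,len(t),'top z',np.median(t[:,2]),'plane',np.linalg.lstsq(A,t[:,2],rcond=None)[0].round(4),r,q.min(0),q.max(0))
plan([.5524,-.1243,.095],-.348)
"
```

```text
clock: 17.5
position: [0.5515, -0.1239, 0.0943]
ee_rot: [0.406, 0.579, 0.406, -0.579]
contact_force: [-0.5, 0.6, -0.1]
width: 0.068
clock: 18.5
position: [0.5514, -0.1239, 0.2547]
ee_rot: [0.406, 0.579, 0.406, -0.579]
contact_force: [0.4, -0.0, -0.3]
width: 0.0684
w 1681 top z 0.11882355574346937 plane [0.0118 0.0216 0.1185] ((552.9462280273438, -125.30672454833984), (94.22349548339844, 25.647541046142578), 69.60999298095703) [ 0.53107321 -0.17083555  0.10521274] [ 0.58040122 -0.07738042  0.12113553]
s 149 top z 0.11914227626781315 plane [-0.0463  0.0613  0.1189] ((555.3219604492188, -126.31935119628906), (99.37560272216797, 26.249935150146484), 70.12037658691406) [ 0.53411655 -0.17296632  0.09522253] [ 0.58174423 -0.07622587  0.12139465]
pos [ 0.5507 -0.1236  0.2531] jaw yaw -0.3471 F [0.98 0.66 0.32] w 0.0685 t 18.6
delta cm [15.81  0.22  0.  ] dr [ 0.0009 -0.0001  0.0025]
```

View pics/x6.png

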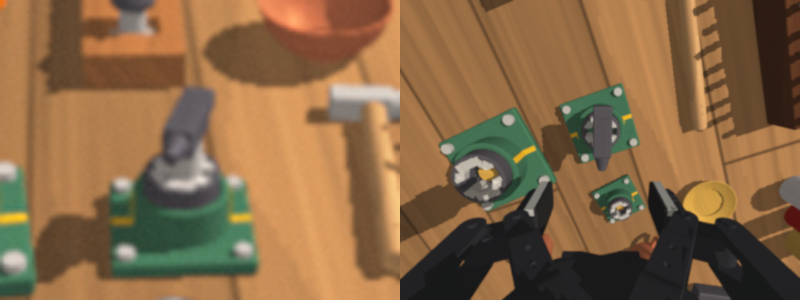

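The bar's top is level at 0.119, so its centre is at 0.106. It sits on the bore axis, about 0.35 rad from the holder's y axis, and nothing is touching it.

```bash
python3 -c "
from rig import manip
print(manip.sign_off())"
```

```text
the job is handed in; nothing more can be done
None
```

The T-stake is mounted and locked in the middle-sized green holder, and I handed the job in about 19 s into the 72 s limit. The sign-off gives no verdict, so this rests on my own checks.

- **What I did:** I pinched the stake in the rack and found the collar slots by eye, about −0.35 rad from the marks. I lowered the lugs into them without contact, then pressed to about 0.101 m bar height with roughly 15 N. I turned it 1.57 rad clockwise, let it rise until it stopped, released it and backed off.
- **Forces:** The measured push never went above about 16 N, counting the stake's weight, against the 45 N limit.
- **Final position:** Wrist and side depth both put the bar's top at about 0.119 m, so its centre is at about 0.106 m and it is locked. It is 2 to 3 mm from the bore axis, against the 6 mm limit, and about 0.35 rad from the holder's y axis.
- **Upright:** The wrist view gives a tilt of about 0.025 rad. The side view gives about 0.08 rad, but from only 149 coarse points, so I trust the wrist value.
- **Disagreements:** The cameras differed by 2 to 3 mm on where the holder is, within the fit's clearance. I saw no sign that anything else was moved, but I did not measure the other objects again at the end.

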